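# Clamp the sprung work support at its tape mark and keep holding it down

### The job

Set the sprung work support for the next pole: press its round rest plate down until the lower edge of the red tape on the leg is level with the top of the black collar and, holding the plate down at that mark all the while, swing the orange-gripped clamp lever clockwise (seen from above) right round to its shut stop. Do not let go: finish with the hand still on the plate, holding the leg at the mark with the lever shut. Leave everything else on the table where it is.

Things in the scene. Friction and masses are not known exactly. Their poses are not given: they have to be found in the camera images.
- plate (a point): Centre of the flat top face of the round rest plate (92 mm across, 10 mm thick, black rubber on aluminium) on the sliding leg of the blue-footed work support. It stands 200 mm above the table with the leg fully up and moves straight down with the leg. It is pressed anywhere on its top; the leg slides without tipping or turning. A spring in the leg pushes it up with about 6 to 9 N at the top and 2 to 3 N more at 45 mm down.
- leg (a joint): How far the leg is pushed down, in m: 0 fully up (where the spring returns it whenever it is let go with the lever open), 0.050 fully down. The leg is an aluminium tube 28 mm across.
- collar (a point): Centre of the top edge of the black collar (51 mm across) on the fixed outer tube, on the leg's axis, 100 mm above the table. Its axes are those of the support: z up, x and y along the 160 mm and 120 mm sides of its blue foot, which is bolted to the table. Seen along its axes, the lever's vertical pin stands 26.7 mm from the leg's axis towards -x of this frame (the support stands turned by 0.2 to 1.4 rad, so that this side faces the robot and its right).
- mark (a point): The length mark: centre, on the leg's axis, of the lower edge of the 8 mm wide band of red tape round the leg. It moves with the leg; it starts 20 to 40 mm above the collar's top edge and is right when level with it. Where the tape sits on the leg differs from start to start.
- lever (a joint): Angle of the cam clamp lever about its vertical pin on the collar, in rad: near 0 (up to 0.3) open at the start, grows as it swings clockwise seen from above, 1.571 shut against its stop. At 0 the lever points from its pin 45 degrees to the -y side of the collar frame's -x axis, shut 45 degrees to the +y side. It moves freely and stays where it is left until the cam bites on the leg (from about 1.0 rad on, up to about 10 N at the grip); shut it stays shut.
- grip (a point): Centre of the upright orange grip (18 mm across, 65 mm tall, its top 200 mm above the table, level with the plate when the leg is up) at the end of the cranked lever, 38 mm from the lever's pin. The grip travels just outside the rim of the plate (5 to 10 mm clear of it) and, once the leg is down, stands up past the plate, so that a fingertip pressing on the rim of the plate can push the grip round.
- pole: Loose bamboo pole, 22 mm across, 500 mm long, lying along its own x axis; origin under its middle. Not to be disturbed.
- saw: Loose pull saw lying flat, about 370 mm long, black handle; origin near the handle's front end, on the table. Not to be disturbed.
- tape_measure: Loose black and yellow tape measure, 72 x 40 x 66 mm, standing; origin under its centre. Not to be disturbed.
- pencil: Loose yellow pencil, 190 mm long, lying; origin under its middle. Not to be disturbed.
- try_square: Loose try square, 115 mm wooden stock and 150 mm steel blade, lying flat; origin under the stock's middle. Not to be disturbed.
- glue: Loose white glue bottle with orange cap, 52 mm across, 150 mm tall; origin under its centre. Not to be disturbed.
- offcut: Loose offcut of bamboo pole, 22 mm across, 70 mm tall, standing on end; origin under its centre. Not to be disturbed.
There are look-alikes about, which are no part of the job. What is shaped like the part that bears plate but purple is not meant.

How it is judged:
By the outcome, as a careful person would: the job done as asked, in the order asked, and still so for the second after the job is handed in, while the arm keeps its last pose, push and grip.
It also fails if it takes over 45 s, if anything falls off the work surface, if the arm or the gripper's body presses on something with over 40 N, if the wrist force passes 120 N, or if a joint passes its speed limit or range.

### The arm

A 7-joint arm with a two-finger parallel gripper is mounted at the origin on the work surface. World frame = base frame: x ahead of the robot, y to its left, z up, the work surface at z = 0. Lengths are in m, angles in rad, forces in N, time in s.
With the tool pointing down it reaches from about 0.425 to 0.8 m from the base axis. Payload 8.3 kg.
Tool frame: the origin (TCP) lies on the front face of the gripper's body, between the roots of the fingers; the fingertips stand 73 mm ahead of it and the grasp point (between the pads) lies 54 mm ahead of it (robot.hold_point_z is the distance from the TCP to the grasp point, in m); z points along the fingers, x is the direction in which the jaws open and shut, and the axes are right-handed (so a half turn about z gives the same grasp; the last joint's range is limited). The gripper opens to 85 mm and grips with 20 to 120 N. Pads are 22 mm wide; open, the fingers measure 114 mm over their backs; the gripper's body (76 mm by 85 mm) begins 54 mm behind the grasp point. The pads swing forward as they close: fully open they stand 13 mm farther back than shut.
Start: joints at [1.057, 0.383, 0.016, 1.37, -0.006, 1.388, -0.046], TCP at [0.272, -0.563, 0.304] pointing down, gripper open.
Joint ranges: [-2.95, 2.95], [-0.25, 2.06], [-1.52, 1.56], [0.18, 2.33], [-1.44, 4.58], [0.02, 2.06], [-3.01, 3.01]. Speed limits (rad/s): [2.39, 2.39, 3.01, 3.01, 3.14, 3.14, 3.14].

### API

Orientations are given as a unit quaternion [w, x, y, z].
In Python, from bench import robot gives the robot as it stands. The module is installed in compiled form; this text tells all that it offers.
- The arm moves only by the tool drive_tool, never from a script. Its argument "commands" is one flat list of numbers, 7 for each row, row after row: the finger opening in mm, from 0 to 85.4, then the shift along the world's x, y, z in mm, then the turn, a rotation vector about the world's x, y, z in rad. In form: [jaw, x, y, z, rx, ry, rz, jaw, x, y, z, rx, ry, rz, ...]. A call has 1 to 12 rows; each row shifts and turns the pose as measured when the row begins; what a row does not reach is not made up. A row lasts 1/10 s, in which the tool goes at most 50 mm and 8.59 degrees, less where a joint would pass 70% of its speed; a pose out of reach is approached as far as the arm can. A call with a gripper value outside its range is refused whole. The fingers move at their own pace and stop on an object; the grip force is fixed at half the most. Time passes only in rows, so rows that do not move let the fingers close. It gives the time, the measured TCP pose, the force and the opening at its end, in the units of the state.
- robot.read_state(): the state, without advancing time (a new reading comes with each control period).
- robot.camera(name): name is "side" or "top"; returns a dict with "frame" (400x640x3 uint8, blue, green, red), "mtx" (3x3 intrinsics, pixels), "R" (3x3) and "t" (3): a world point X has camera coordinates R X + t. Camera axes: x right, y down, z forward; pixel columns grow to the right and rows downward; lengths in m; the calibration is good to about 2 mm. A picture is of the moment at which its call begins. There is no depth.
- robot.job_done(): hands the job in, once; it reports no verdict.
The state is a dict: "time_s": time; "joints": joint angles; "dq": joint speeds; "joint_torque": joint torques, N m; "eef_pos": TCP position; "tool_rot": TCP orientation; "wrist_force": force on the tool from outside, world axes, zero at the start; "ft_torque": the same for the moment, N m; "finger_gap": finger opening in m.
Only numpy, scipy, OpenCV 4.12 (cv2) and the standard library are available. Lean on these libraries where they do the work, as an engineer would, in place of code of your own. Each camera call takes 0.05 s, during which the arm holds its last target.

## Working session

There is one attempt and no reset: what is moved stays moved. The work goes in short steps, Python scripts to look and compute and a tool call to move; the robot and the scene stay as the last step left them, time stands still between calls to the robot, and variables do not carry over. Pictures are saved under pics/ and viewed, and the job is handed in when it is done.

Besides the shell and the picture viewer there is one more tool, called after ">>>" as name(argument=value, ...) on one line, values as JSON. drive_tool: Moves the arm, as the interface text tells. Its arguments: {"type":"object","properties":{"commands":{"type":"array","items":{"type":"number"}}},"required":["commands"]}

```bash
mkdir -p pics
cat > h.py <<'E'
import numpy as np, cv2
from bench import robot
def snap(n,tag):
    c=robot.camera(n); cv2.imwrite(f'pics/{tag}.png',c['frame']); np.savez(f'pics/{tag}.npz',**{k:c[k] for k in('frame','mtx','R','t')}); return c
def proj(c,X):
    p=c['mtx']@(c['R']@np.array(X,float)+c['t']); return p[:2]/p[2]
def atz(c,u,v,z):
    o=-c['R'].T@c['t']; d=c['R'].T@np.linalg.solve(c['mtx'],[u,v,1.]); return o+d*(z-o[2])/d[2]
def crop(tag,x0,y0,x1,y1,s,out):
    f=cv2.imread(f'pics/{tag}.png')[y0:y1,x0:x1]; cv2.imwrite(f'pics/{out}.png',cv2.resize(f,None,fx=s,fy=s,interpolation=cv2.INTER_CUBIC))
E
python3 - <<'E'
from h import *
for n in('side','top'):
    c=snap(n,n+'0'); print(n,-c['R'].T@c['t'],c['R'][2],c['mtx'][0,0])
print({k:np.round(v,3) for k,v in robot.read_state().items()})
E
```

```text
side [0.18839531 1.08758714 1.26176906] [ 0.22137403 -0.67049003 -0.70812193] 514.0073079145693
top [0.33331325 0.01013346 1.47596159] [ 0.14792449 -0.02478403 -0.98868807] 510.53952947335614
{'time_s': np.float64(0.1), 'joints': array([ 1.057,  0.384,  0.016,  1.371, -0.006,  1.388, -0.047]), 'dq': array([-0.   , -0.003, -0.002, -0.001, -0.001, -0.003, -0.   ]), 'joint_torque': array([ 4.0000e-03, -6.2913e+01,  8.4900e-01, -3.7276e+01,  1.7000e-02,
        1.0000e-02, -0.0000e+00]), 'eef_pos': array([ 0.272, -0.562,  0.303]), 'tool_rot': array([-0.   ,  0.847, -0.531, -0.001]), 'wrist_force': array([-0.575, -0.14 , -0.106]), 'ft_torque': array([-0.018,  0.007,  0.002]), 'finger_gap': np.float64(0.085)}
```

View pics/side0.png

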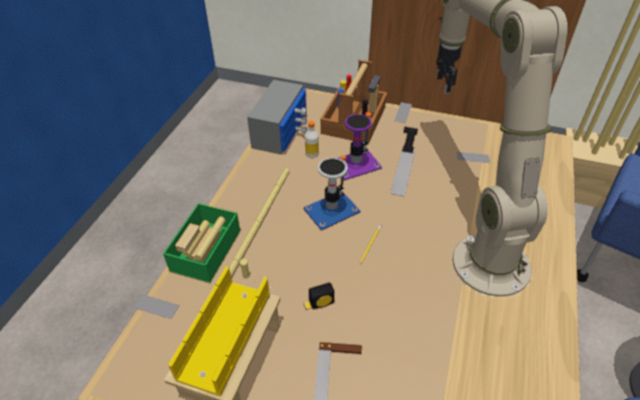

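View pics/top0.png

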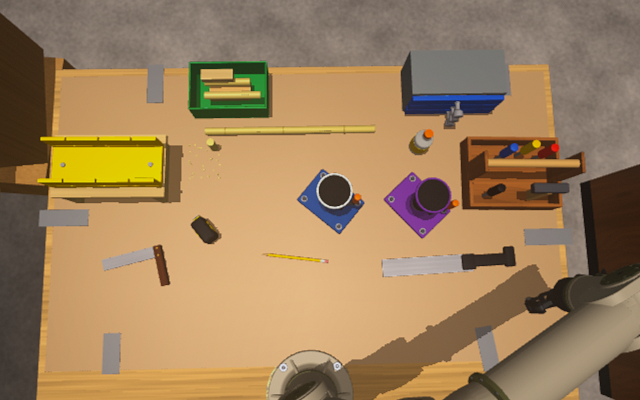

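Run:
```python
from h import *
crop('side0',290,140,380,240,8,'s0c'); crop('top0',285,155,385,245,8,'t0c')
```

```text
(no output)
```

View pics/s0c.png

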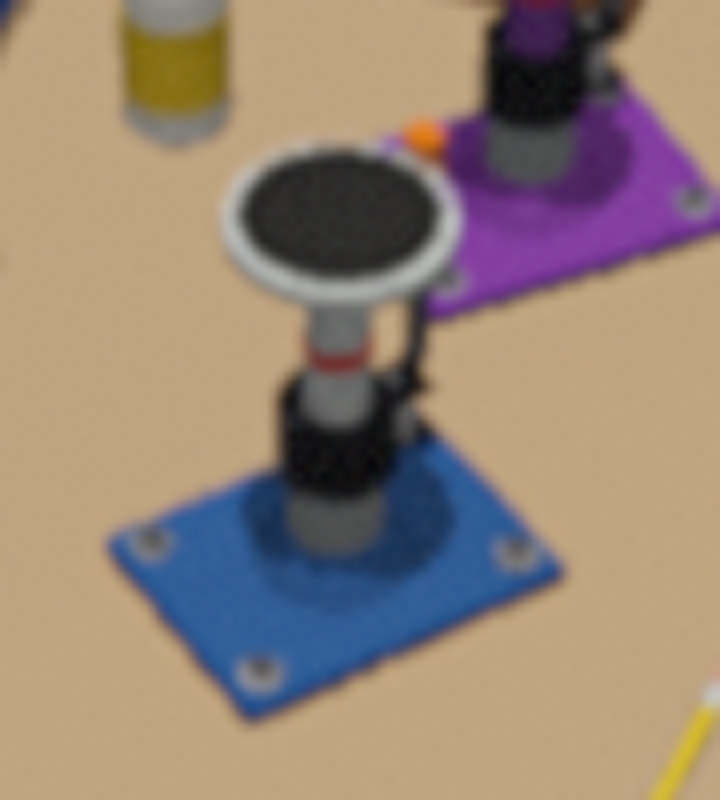

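View pics/t0c.png

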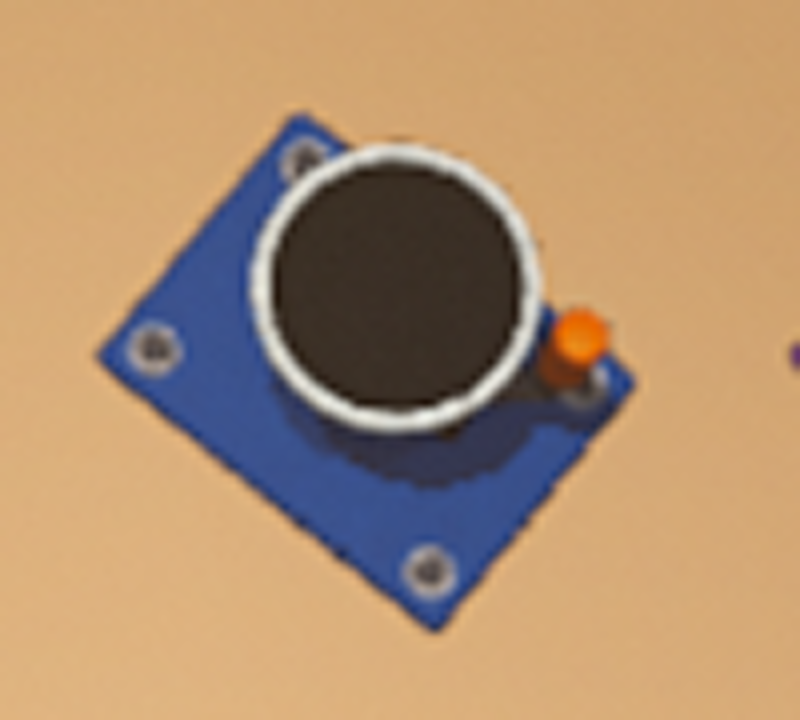

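```bash
cat >> h.py <<'E'
def ld(tag): return dict(np.load(f'pics/{tag}.npz'))
from scipy.optimize import least_squares
E
python3 - <<'E'
from h import *
T=ld('top0');S=ld('side0')
t=lambda u,v:(285+u/8,155+v/8); s=lambda u,v:(290+u/8,140+v/8)
P=atz(T,*t(397,288),.2);print('plate top',P,'side',atz(S,*s(341,218),.2))
G=atz(T,*t(581,335),.2);print('grip',G, 'dist',np.linalg.norm((G-P)[:2]))
C=[atz(T,*t(*q),.01)[:2] for q in((300,113),(98,355),(435,632),(635,382))];print(np.round(C,3),np.mean(C,0))
print('sides',[np.linalg.norm(C[i]-C[(i+1)%4]) for i in range(4)])
d=(C[1]-C[2])+(C[0]-C[3]);yaw=np.arctan2(d[1],d[0]);print('yaw',yaw)
c=[atz(S,*s(*q),.01)[:2] for q in((108,545),(252,718),(565,572))];print(np.round(c,3)); d=c[1]-c[2];
print(np.linalg.norm(c[0]-c[1]),np.linalg.norm(c[1]-c[2]),'mid',(c[0]+c[2])/2)
for ax in(P[:2],np.mean(C,0)):
  R=np.array([[np.cos(yaw),np.sin(yaw)],[-np.sin(yaw),np.cos(yaw)]])
  g=R@(G[:2]-ax);v=g-[-.0267,0];print('grip local',g,np.linalg.norm(v),'lever',np.pi/4-np.arctan2(-v[1],-v[0]))
# side view
for ax in(P[:2],np.mean(C,0)):
  cam=-S['R'].T@S['t'];n=(cam[:2]-ax);n/=np.linalg.norm(n)
  f=lambda z,r:(proj(S,[*(ax+r*n),z])-[290,140])*8
  print('collar/leg',f(.1,.014),'front rim',f(.1,.0255),'back rim',f(.1,-.0255),'plate',f(.2,0))
  print([ (z,f(.1+z,.014)[1].round(1)) for z in(.02,.025,.03,.035,.04)])
E
```

```text
plate top [ 0.53329824 -0.06912109  0.2       ] side [ 0.53112699 -0.06243495  0.2       ]
grip [ 0.51728985 -0.12700482  0.2       ] dist 0.06005659895963168
[[ 0.628 -0.047]
 [ 0.54   0.028]
 [ 0.438 -0.091]
 [ 0.527 -0.167]] [ 0.53341693 -0.0692129 ]
sides [np.float64(0.11585223482832557), np.float64(0.15747468592887343), np.float64(0.11671508166391752), np.float64(0.15666290985172024)]
yaw 0.8645579831064637
[[ 0.625 -0.039]
 [ 0.537  0.035]
 [ 0.437 -0.083]]
0.11517595268535435 0.1544922897602935 mid [ 0.53085998 -0.06113938]
grip local [-0.0544275  -0.02538586] 0.037593302795987736 lever 0.04405907386085417
grip local [-0.05443468 -0.02523598] 0.037497556669416954 lever 0.04713644349298818
collar/leg [337.67149262 414.76734333] front rim [337.3789267  434.68257558] back rim [338.65502228 347.81757262] plate [340.7379392  206.03149846]
[(0.02, np.float64(379.1)), (0.025, np.float64(370.0)), (0.03, np.float64(361.0)), (0.035, np.float64(351.9)), (0.04, np.float64(342.8))]
collar/leg [337.46092485 414.55420639] front rim [337.16941213 434.46736869] back rim [338.44091494 347.61132185] plate [340.51660181 205.82165847]
[(0.02, np.float64(378.9)), (0.025, np.float64(369.8)), (0.03, np.float64(360.8)), (0.035, np.float64(351.7)), (0.04, np.float64(342.5))]
```

Run:
```python
from h import *
crop('side0',318,172,350,204,22,'s0d')
f=cv2.imread('pics/side0.png'); print(f[176:200,331:334].tolist())
```

```text
[[[167, 170, 168], [169, 172, 170], [167, 171, 169]], [[144, 148, 147], [147, 150, 148], [146, 149, 147]], [[112, 113, 112], [113, 115, 114], [114, 116, 114]], [[105, 106, 106], [105, 107, 105], [105, 106, 105]], [[105, 107, 105], [107, 109, 107], [105, 107, 105]], [[105, 104, 104], [107, 110, 107], [107, 108, 107]], [[104, 106, 104], [106, 107, 105], [106, 108, 106]], [[97, 99, 104], [97, 99, 105], [98, 100, 109]], [[73, 74, 107], [70, 72, 108], [68, 71, 109]], [[48, 50, 111], [48, 49, 112], [49, 51, 112]], [[70, 73, 111], [72, 73, 112], [75, 78, 112]], [[100, 102, 108], [96, 98, 106], [97, 99, 106]], [[104, 106, 104], [103, 105, 103], [103, 104, 103]], [[106, 108, 106], [105, 107, 104], [107, 109, 106]], [[106, 108, 106], [107, 109, 108], [108, 110, 108]], [[103, 105, 103], [106, 107, 106], [105, 107, 105]], [[90, 91, 91], [95, 96, 95], [91, 94, 93]], [[58, 58, 58], [60, 60, 60], [57, 59, 58]], [[28, 28, 26], [29, 27, 28], [28, 29, 27]], [[19, 17, 16], [22, 21, 22], [21, 17, 18]], [[21, 20, 16], [17, 15, 15], [18, 17, 19]], [[17, 16, 19], [15, 11, 13], [22, 19, 20]], [[14, 15, 16], [13, 15, 12], [19, 15, 16]], [[15, 14, 12], [18, 18, 20], [12, 13, 11]]]
```

View pics/s0d.png

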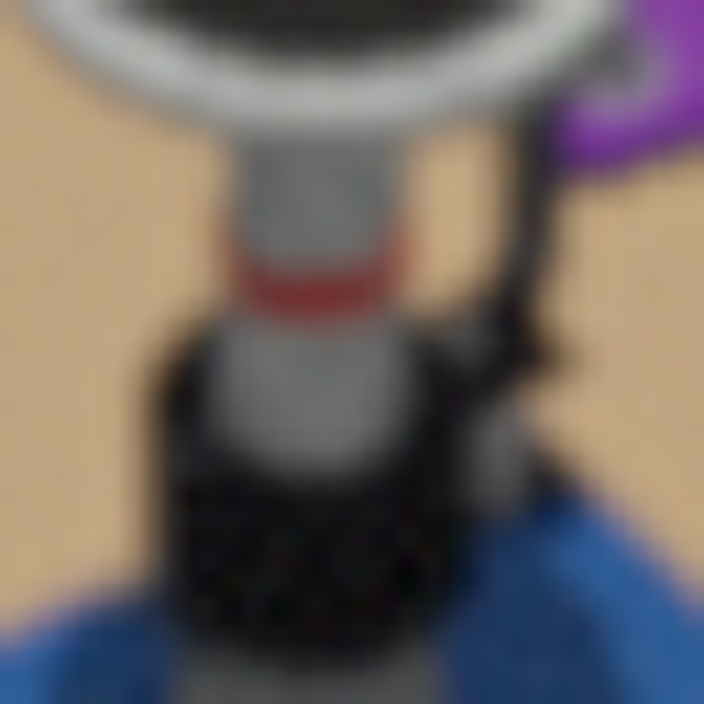

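>>> drive_tool(commands=[85, 0, 0, 30, 0, 0, 0, 0, 20, 30, 20, 0, 0, -0.017, 0, 23, 38, 0, 0, 0, -0.017, 0, 23, 38, 0, 0, 0, -0.017, 0, 23, 38, 0, 0, 0, -0.017, 0, 23, 38, 0, 0, 0, -0.017, 0, 23, 38, 0, 0, 0, -0.017, 0, 23, 38, 0, 0, 0, -0.017, 0, 23, 38, 0, 0, 0, -0.017, 0, 23, 38, 0, 0, 0, -0.017, 0, 23, 38, 0, 0, 0, -0.017, 0, 23, 38, 0, 0, 0, -0.017])

```text
time_s: 1.3
eef_pos: [0.5204, -0.1405, 0.3484]
tool_rot: [-0.0, 0.787, -0.617, -0.006]
wrist_force: [0.3, -0.6, 0.8]
finger_gap: -0.0
```

>>> drive_tool(commands=[0, 20, 20, -10, 0, 0, 0, 0, 5, 5, -10, 0, 0, 0, 0, 0, 0, 0, 0, 0, 0])

```text
time_s: 1.6
eef_pos: [0.548, -0.1061, 0.3266]
tool_rot: [-0.001, 0.79, -0.613, -0.007]
wrist_force: [-0.7, -0.7, 0.9]
finger_gap: 0.0001
```

Run:
```python
from h import *
s=robot.read_state();print(s['eef_pos'],s['tool_rot'],s['joints'],s['wrist_force'])
T=snap('top','top1');S=snap('side','side1')
tip=s['eef_pos']-[0,0,.073]
for c,n in((T,'t'),(S,'s')): print(n,proj(c,tip),proj(c,s['eef_pos']))
crop('top1',285,155,385,245,8,'t1c');crop('side1',290,120,380,220,8,'s1c')
```

```text
[ 0.54801201 -0.10609825  0.32662123] [-0.00133358  0.79031256 -0.61265746 -0.00742376] [ 0.39407742  0.25430899 -0.31322231  1.49961668  0.06821266  1.41101062
 -1.24024252] [-0.66433557 -0.66909575  0.9208658 ]
t [350.91584234 181.35345931] [353.7678231  175.79974777]
s [331.76774132 144.26764613] [332.00903328 125.24118399]
```

View pics/t1c.png

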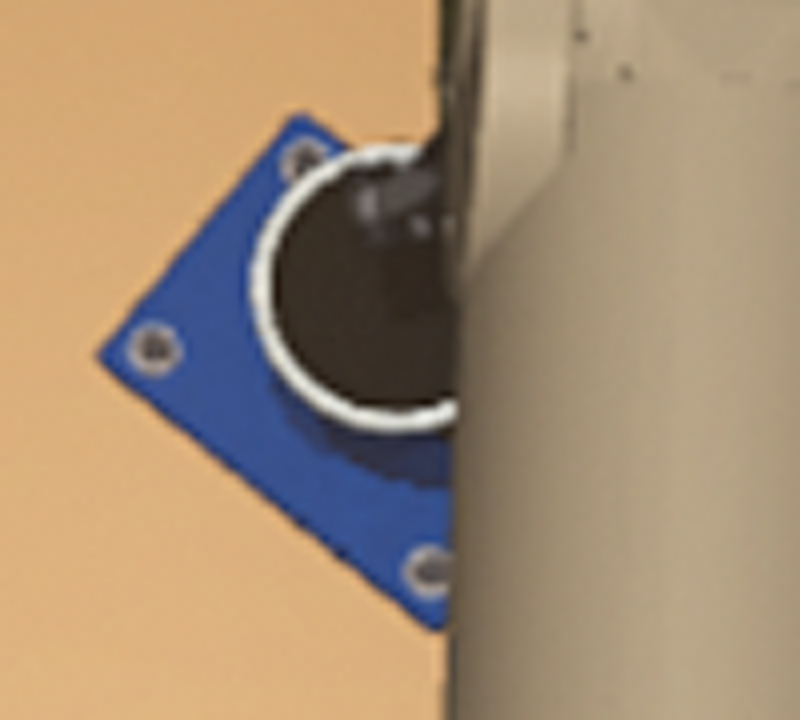

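View pics/s1c.png

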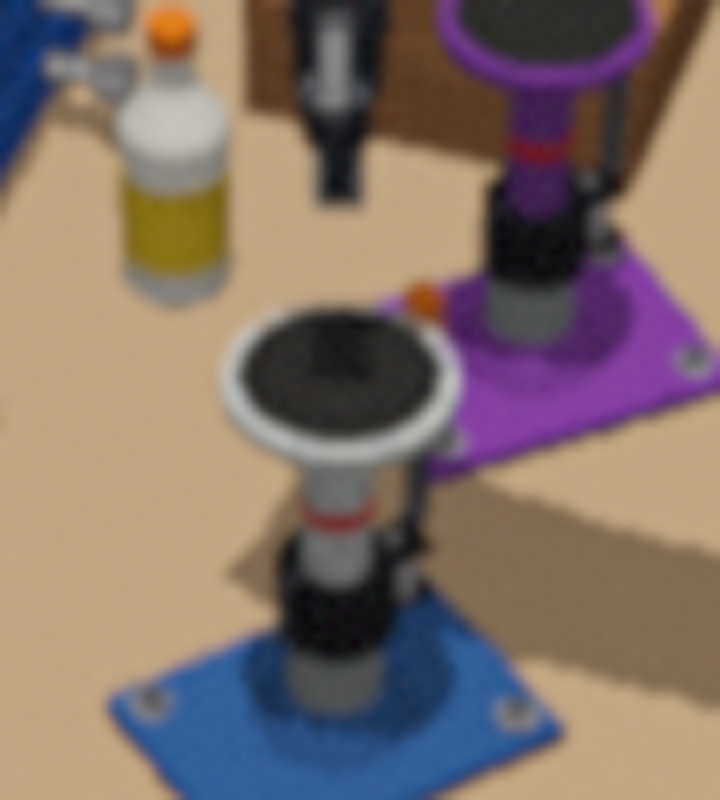

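>>> drive_tool(commands=[0, -2, -8, 0, 0, 0, 0, 0, 0, 0, -15, 0, 0, 0, 0, 0, 0, -15, 0, 0, 0, 0, 0, 0, -10, 0, 0, 0, 0, 0, 0, 0, 0, 0, 0])

```text
time_s: 2.2
eef_pos: [0.5426, -0.1276, 0.2901]
tool_rot: [-0.0, 0.785, -0.619, -0.003]
wrist_force: [0.3, 0.5, 0.5]
finger_gap: 0.0
```

>>> drive_tool(commands=[0, 0, 0, 0, 0, 0, 0, 0, 0, 0, 0, 0, 0, 0])

```text
time_s: 2.4
eef_pos: [0.5423, -0.1294, 0.2914]
tool_rot: [-0.0, 0.784, -0.621, -0.003]
wrist_force: [-0.3, 0.0, 0.4]
finger_gap: -0.0
```

>>> drive_tool(commands=[0, 2, 7, 0, 0, 0, 0, 0, 2, 7, 0, 0, 0, 0, 0, 0, 0, -5, 0, 0, 0])

```text
time_s: 2.7
eef_pos: [0.5475, -0.114, 0.2885]
tool_rot: [-0.001, 0.784, -0.62, -0.001]
wrist_force: [0.1, 0.7, -0.5]
finger_gap: -0.0001
```

>>> drive_tool(commands=[0, 0, 0, 0, 0, 0, 0])

```text
time_s: 2.8
eef_pos: [0.5474, -0.1134, 0.2878]
tool_rot: [-0.001, 0.785, -0.62, -0.001]
wrist_force: [0.0, 0.4, -1.0]
finger_gap: -0.0001
```

>>> drive_tool(commands=[0, 0, 0, 0, 0, 0, 0])

```text
time_s: 2.9
eef_pos: [0.5475, -0.113, 0.2878]
tool_rot: [-0.001, 0.785, -0.62, -0.001]
wrist_force: [-0.8, 1.1, -0.6]
finger_gap: -0.0001
```

>>> drive_tool(commands=[0, -1, -1, -10, 0, 0, 0, 0, 0, 0, -5, 0, 0, 0, 0, 0, 0, -5, 0, 0, 0, 0, 0, 0, -5, 0, 0, 0, 0, 0, 0, 0, 0, 0, 0])

```text
time_s: 3.4
eef_pos: [0.5465, -0.1143, 0.2629]
tool_rot: [-0.002, 0.785, -0.62, -0.001]
wrist_force: [-2.5, 1.4, 7.2]
finger_gap: 0.0001
```

Run:
```python
from h import *
S=snap('side','side2');s=robot.read_state();print(s['eef_pos'],s['wrist_force'])
crop('side2',290,130,380,230,8,'s2c')
```

```text
[ 0.54649424 -0.11426189  0.26327551] [-3.78014841  0.48778841  8.26336608]
```

View pics/s2c.png

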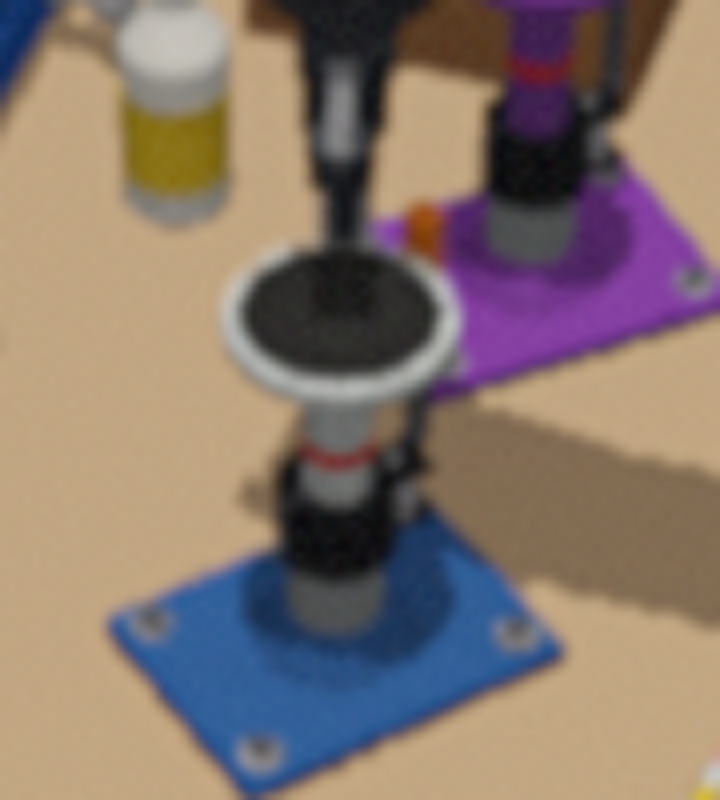

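```bash
cat >> h.py <<'E'
def tape(tag):
    f=cv2.imread(f'pics/{tag}.png').astype(float)[:,330:334].mean(1)
    r=np.clip(f[:,2]-(f[:,0]+f[:,1])/2-2,0,None); k=np.arange(180,197); w=r[k]
    g=f[:,1]; e=None
    for i in range(188,198):
        if g[i]>62>=g[i+1]: e=i+(g[i]-62)/(g[i]-g[i+1])
    return (w*k).sum()/w.sum(), w.sum(), e, w.round()
E
python3 - <<'E'
from h import *
for t in('side0','side1','side2'): print(tape(t))
S=ld('side0')
ax=np.array([.534,-.066]);cam=-S['R'].T@S['t'];n=(cam[:2]-ax);n/=np.linalg.norm(n)
for z in (0,.01,.02,.03,.035): print(z,proj(S,[*(ax+.014*n),.1+z])[1])
E
```

```text
(np.float64(184.99102333931776), np.float64(139.25), np.float64(192.85401459854015), array([ 0.,  0.,  0.,  6., 35., 59., 34.,  5.,  0.,  0.,  0.,  0.,  0.,
        0.,  0.,  0.,  0.]))
(np.float64(184.9859402460457), np.float64(142.25), np.float64(192.86861313868613), array([ 0.,  0.,  0.,  6., 35., 60., 35.,  6.,  0.,  0.,  0.,  0.,  0.,
        0.,  0.,  0.,  0.]))
(np.float64(187.21462945139558), np.float64(129.875), np.float64(192.875), array([ 0.,  0.,  0.,  0.,  0.,  1., 24., 58., 40.,  7.,  0.,  0.,  0.,
        0.,  0.,  0.,  0.]))
0 192.44083955015134
0.01 190.21921741002092
0.02 187.9785103151446
0.03 185.7184712792787
0.035 184.58112393241848
```

>>> drive_tool(commands=[0, 0, 0, -6, 0, 0, 0, 0, 0, 0, -6, 0, 0, 0, 0, 0, 0, -5, 0, 0, 0, 0, 0, 0, -3, 0, 0, 0, 0, 0, 0, 0, 0, 0, 0])

```text
time_s: 3.95
eef_pos: [0.5462, -0.1142, 0.2468]
tool_rot: [-0.003, 0.784, -0.62, 0.001]
wrist_force: [-3.0, 1.6, 7.0]
finger_gap: -0.0001
```

>>> drive_tool(commands=[0, 0, 0, 0, 0, 0, 0])

```text
time_s: 4.05
eef_pos: [0.5462, -0.1142, 0.2474]
tool_rot: [-0.003, 0.784, -0.62, 0.001]
wrist_force: [-3.8, 1.2, 7.7]
finger_gap: 0.0001
```

>>> drive_tool(commands=[0, 0, 0, -4, 0, 0, 0, 0, 0, 0, -2, 0, 0, 0, 0, 0, 0, -1, 0, 0, 0])

```text
time_s: 4.35
eef_pos: [0.5461, -0.1142, 0.243]
tool_rot: [-0.003, 0.784, -0.621, 0.002]
wrist_force: [-4.4, 1.4, 10.3]
finger_gap: -0.0002
```

>>> drive_tool(commands=[0, 0, 0, -0.7, 0, 0, 0])

```text
time_s: 4.45
eef_pos: [0.546, -0.1141, 0.243]
tool_rot: [-0.003, 0.784, -0.621, 0.003]
wrist_force: [-3.7, 1.0, 7.6]
finger_gap: 0.0001
```

Run:
```python
from h import *
S=snap('side','side3');s=robot.read_state();print(s['eef_pos'],s['wrist_force'])
print(tape('side3'))
f=cv2.imread('pics/side3.png');print(f[186:198,331:333].tolist())
crop('side3',318,172,350,204,22,'s3d')
```

```text
[ 0.54602728 -0.11412436  0.24303396] [-3.97937814  1.16824015  8.65277434]
(np.float64(191.97010463378177), np.float64(167.25), np.float64(191.15384615384616), array([ 0.,  0.,  0.,  0.,  0.,  0.,  0.,  0.,  0.,  0., 10., 41., 66.,
       43.,  7.,  0.,  0.]))
[[[106, 108, 108], [107, 108, 106]], [[104, 105, 105], [105, 108, 105]], [[105, 108, 105], [105, 106, 104]], [[107, 108, 107], [108, 109, 108]], [[99, 101, 110], [101, 105, 112]], [[66, 68, 109], [72, 73, 111]], [[31, 32, 101], [34, 34, 102]], [[19, 21, 69], [17, 17, 67]], [[18, 14, 30], [24, 22, 32]], [[22, 20, 21], [23, 18, 19]], [[18, 14, 13], [19, 17, 18]], [[17, 12, 11], [13, 8, 15]]]
```

View pics/s3d.png

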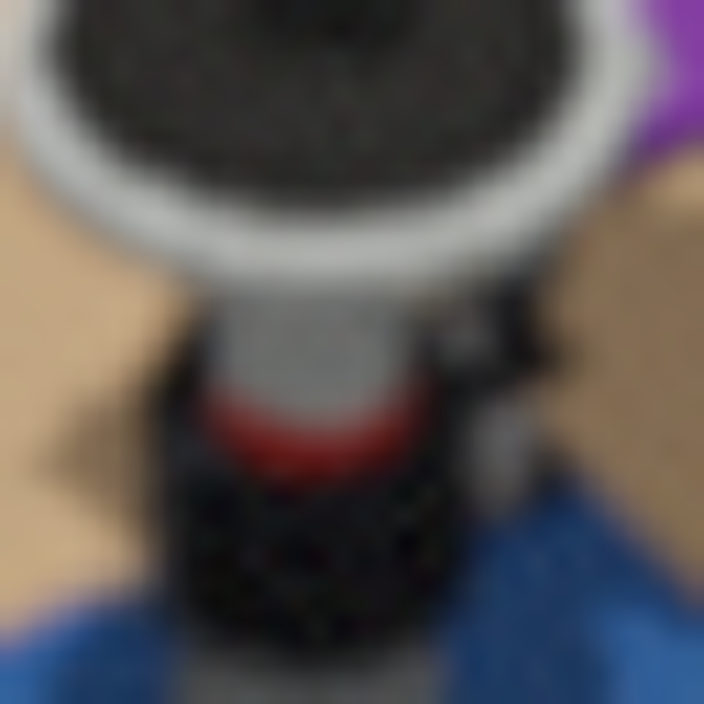

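Run:
```python
from h import *
def disc(tag):
    f=cv2.imread(f'pics/{tag}.png');g=f.astype(float).mean(2)
    S=8;x0,y0,x1,y1=315,150,350,190
    c=cv2.resize(g[y0:y1,x0:x1].astype(np.float32),None,fx=S,fy=S,interpolation=cv2.INTER_CUBIC)
    out=[]
    for th in (80,100,120):
        m=(c<th).astype(np.uint8);n,l,st,ce=cv2.connectedComponentsWithStats(m)
        k=l[(16*S+4 if tag=='side0' else 16*S+4),(332-x0)*S]
        cs,_=cv2.findContours((l==k).astype(np.uint8),0,cv2.CHAIN_APPROX_NONE)
        e=cv2.fitEllipse(max(cs,key=len));out.append(((e[0][0]+.5)/S-.5+x0,(e[0][1]+.5)/S-.5+y0,e[1][0]/S,e[1][1]/S))
    return np.round(out,2)
S=ld('side0')
for t in('side0','side1'): print(t,disc(t))
for ax in([.534,-.066],[.533,-.069]):
  ax=np.array(ax);cam=-S['R'].T@S['t'];n=(cam[:2]-ax);n/=np.linalg.norm(n)
  pc=proj(S,[*ax,.2])
  # ellipse centre of a projected circle
  a=np.linspace(0,2*np.pi,60);pp=np.array([proj(S,[ax[0]+.04*np.cos(x),ax[1]+.04*np.sin(x),.2]) for x in a],np.float32)
  e=cv2.fitEllipse(pp);print(pc,e)
  for z in(.03,.033,.035,.038): print(z,proj(S,[*(ax+.0142*n),.1+z])[1]-e[0][1])
  print('collar',proj(S,[*(ax+.0142*n),.1])[1]-e[0][1])
```

```text
side0 [[332.02 166.4   14.97  23.55]
 [332.04 166.38  15.67  24.15]
 [332.04 166.36  16.37  24.74]]
side1 [[332.11 166.18  15.47  23.44]
 [334.56 165.    16.6   31.44]
 [336.03 172.79  29.48  40.83]]
[332.08150246 166.33985095] ((332.0857238769531, 166.48988342285156), (17.01776123046875, 25.679853439331055), 90.66008758544922)
0.03 19.271757074833857
0.033 18.58993541486916
0.035 18.134405022719477
0.038 17.449630401590213
collar 25.994144520336732
[332.67214338 165.79770534] ((332.6765441894531, 165.94723510742188), (16.979412078857422, 25.6517276763916), 90.71224212646484)
0.03 19.264057105964383
0.033 18.58226693773159
0.035 18.1267586584531
0.038 17.44201889559065
collar 25.98623714541253
```

>>> drive_tool(commands=[0, 0, 0, 2, 0, 0, 0, 0, 0, 0, -0.7, 0, 0, 0])

```text
time_s: 4.7
eef_pos: [0.546, -0.1141, 0.2458]
tool_rot: [-0.003, 0.784, -0.621, 0.003]
wrist_force: [-4.4, 1.2, 10.5]
finger_gap: -0.0
```

```bash
cat >> h.py <<'E'
def look(tag):
    s0=robot.read_state(); snap('side',tag);s=robot.read_state();print(np.round([s0['eef_pos'][2],s['eef_pos'][2]],5),s['wrist_force'].round(1))
    f=cv2.imread(f'pics/{tag}.png').astype(float)[:,330:334].mean(1)
    print(f[186:198,:2].mean(1).round(0),f[186:198,2].round(0),tape(tag)[0])
E
python3 -c "
from h import *
look('a1')"
```

```text
[0.2458  0.24568] [-3.9  0.7  9.6]
[106. 107. 105. 101.  82.  49.  34.  28.  22.  21.  18.  19.] [106. 106. 104. 110. 115. 114.  98.  61.  25.  20.  17.  19.] 191.41821680564465
```

>>> drive_tool(commands=[0, 0, 0, 1, 0, 0, 0])

```text
time_s: 4.85
eef_pos: [0.5459, -0.1141, 0.2472]
tool_rot: [-0.004, 0.784, -0.621, 0.004]
wrist_force: [-3.7, 1.2, 8.7]
finger_gap: -0.0001
```

```bash
python3 -c "
from h import *
look('a2')"
```

```text
[0.24724 0.24764] [-4.4  1.8  8.9]
[106. 106. 109.  97.  68.  48.  49.  37.  23.  21.  18.  17.] [105. 106. 108. 111. 115. 114.  97.  59.  26.  18.  17.  16.] 191.1161716171617
```

>>> drive_tool(commands=[0, 0, 0, -2.5, 0, 0, 0, 0, 0, 0, -1, 0, 0, 0])

```text
time_s: 5.1
eef_pos: [0.5458, -0.1141, 0.2459]
tool_rot: [-0.004, 0.784, -0.621, 0.004]
wrist_force: [-2.9, 1.2, 7.8]
finger_gap: 0.0
```

```bash
python3 -c "
from h import *
look('a3')"
```

```text
[0.24586 0.24586] [-3.4  0.9  9.3]
[107. 106. 106. 102.  81.  49.  35.  29.  21.  21.  21.  21.] [106. 105. 105. 111. 114. 114.  98.  60.  26.  18.  19.  20.] 191.42297817715018
```

>>> drive_tool(commands=[0, 0, 0, -1.8, 0, 0, 0])

```text
time_s: 5.25
eef_pos: [0.5457, -0.1141, 0.245]
tool_rot: [-0.004, 0.784, -0.621, 0.005]
wrist_force: [-4.4, 1.1, 10.4]
finger_gap: 0.0003
```

```bash
python3 -c "
from h import *
look('a4')"
```

```text
[0.24498 0.24476] [-3.4  1.8  9.3]
[105. 107. 106. 104.  87.  52.  24.  21.  20.  22.  19.  16.] [104. 106. 105. 107. 111. 115. 100.  61.  25.  20.  19.  16.] 191.6710775047259
```

>>> drive_tool(commands=[0, 0, 0, -4, 0, 0, 0])

```text
time_s: 5.4
eef_pos: [0.5457, -0.1141, 0.2419]
tool_rot: [-0.004, 0.784, -0.621, 0.005]
wrist_force: [-4.8, 1.8, 10.6]
finger_gap: 0.0003
```

```bash
python3 -c "
from h import *
look('a5')"
```

```text
[0.24193 0.24124] [-2.6  0.9  9.7]
[104. 106. 108. 107. 100.  75.  38.  22.  20.  22.  19.  18.] [104. 106. 107. 107. 110. 111. 100.  66.  30.  20.  19.  17.] 192.04785478547853
```

>>> drive_tool(commands=[0, 0, 0, 2.3, 0, 0, 0, 0, 0, 0, 0, 0, 0, 0, 0, 0, 0, -0.5, 0, 0, 0])

```text
time_s: 5.75
eef_pos: [0.5456, -0.114, 0.245]
tool_rot: [-0.005, 0.784, -0.621, 0.006]
wrist_force: [-3.9, 0.5, 8.2]
finger_gap: -0.0002
```

>>> drive_tool(commands=[0, 0, 0, -0.7, 0, 0, 0])

```text
time_s: 5.85
eef_pos: [0.5455, -0.114, 0.245]
tool_rot: [-0.005, 0.784, -0.621, 0.006]
wrist_force: [-3.5, 0.3, 9.6]
finger_gap: -0.0003
```

>>> drive_tool(commands=[0, -2.5, -0.8, -1.1, 0, 0, -0.05, 0, -2.5, -0.6, -0.8, 0, 0, -0.05])

```text
time_s: 6.05
eef_pos: [0.543, -0.1149, 0.2458]
tool_rot: [-0.007, 0.751, -0.66, 0.01]
wrist_force: [2.3, 1.1, 9.1]
finger_gap: -0.0003
```

>>> drive_tool(commands=[0, -2.5, -0.5, -0.8, 0, 0, -0.05])

```text
time_s: 6.15
eef_pos: [0.542, -0.1152, 0.2465]
tool_rot: [-0.008, 0.734, -0.679, 0.012]
wrist_force: [2.2, 1.3, 8.1]
finger_gap: 0.0004
```

>>> drive_tool(commands=[0, -3.5, -0.5, -2.5, 0, 0.012, -0.02])

```text
time_s: 6.25
eef_pos: [0.5407, -0.1155, 0.2463]
tool_rot: [-0.007, 0.726, -0.687, 0.01]
wrist_force: [4.5, 0.7, 10.7]
finger_gap: 0.0001
```

>>> drive_tool(commands=[0, -4, -0.5, -1.5, 0, 0.012, -0.03])

```text
time_s: 6.35
eef_pos: [0.5388, -0.1158, 0.2468]
tool_rot: [-0.004, 0.716, -0.698, 0.008]
wrist_force: [4.7, 0.6, 8.3]
finger_gap: 0.0002
```

>>> drive_tool(commands=[0, 0, 0, -3.5, 0, 0.01, 0])

```text
time_s: 6.45
eef_pos: [0.5394, -0.1158, 0.2452]
tool_rot: [-0.002, 0.715, -0.699, 0.006]
wrist_force: [-5.3, 1.4, 9.6]
finger_gap: 0.0001
```

>>> drive_tool(commands=[0, 0, 0, -1.5, 0, 0, 0])

```text
time_s: 6.55
eef_pos: [0.5394, -0.1158, 0.2445]
tool_rot: [-0.002, 0.715, -0.699, 0.006]
wrist_force: [-7.4, 0.3, 10.6]
finger_gap: 0.0002
```

>>> drive_tool(commands=[0, -4, -0.2, -1.4, 0, 0.005, -0.03, 0, -4, -0.1, -1.4, 0, 0.005, -0.03])

```text
time_s: 6.75
eef_pos: [0.5351, -0.116, 0.245]
tool_rot: [0.002, -0.694, 0.72, -0.007]
wrist_force: [6.9, 0.8, 6.7]
finger_gap: -0.0001
```

```bash
python3 -c "
from h import *
look('b1');crop('b1',290,130,380,230,8,'b1c')"
```

```text
[0.24498 0.24507] [4.8 0.5 8. ]
[106. 107. 106. 103.  86.  51.  25.  20.  22.  21.  18.  16.] [105. 107. 105. 106. 110. 114. 100.  60.  27.  20.  18.  15.] 191.67904342353683
```

View pics/b1c.png

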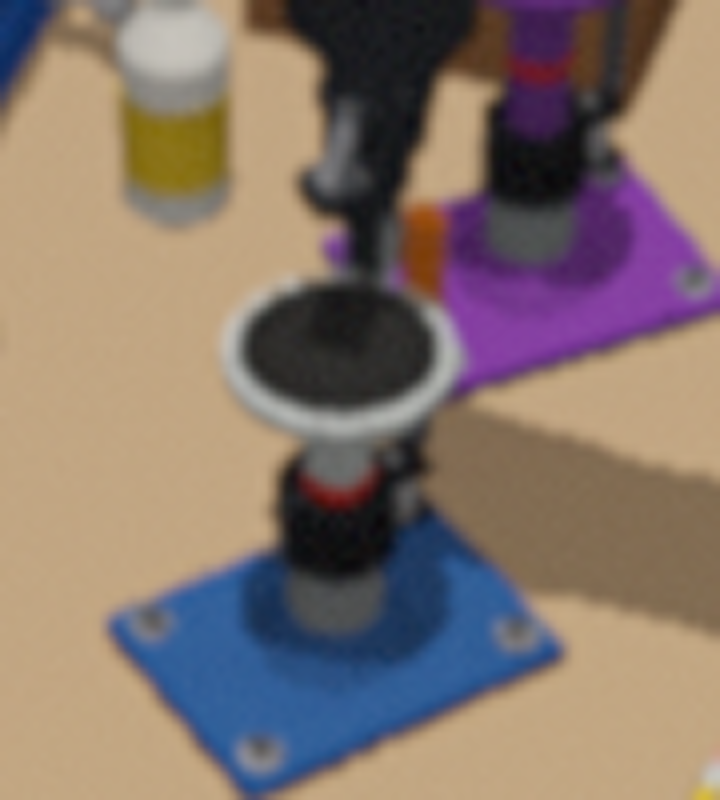

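>>> drive_tool(commands=[0, -4, 0.1, -1.5, 0, 0.004, -0.03, 0, -4, 0.2, -1.5, 0, 0.004, -0.05])

```text
time_s: 7.0
eef_pos: [0.5315, -0.1159, 0.246]
tool_rot: [0.003, -0.663, 0.749, -0.01]
wrist_force: [5.1, 0.2, 7.6]
finger_gap: 0.0002
```

>>> drive_tool(commands=[0, -4, 0.3, -1.5, 0, 0.004, -0.05, 0, -4, 0.5, -1.5, 0, 0.004, -0.05])

```text
time_s: 7.2
eef_pos: [0.5278, -0.1156, 0.247]
tool_rot: [0.005, -0.623, 0.782, -0.013]
wrist_force: [6.5, -0.4, 7.3]
finger_gap: -0.0
```

>>> drive_tool(commands=[0, 0, 0, -4, 0.01, 0.015, 0])

```text
time_s: 7.3
eef_pos: [0.5287, -0.1161, 0.2451]
tool_rot: [0.003, -0.622, 0.783, -0.006]
wrist_force: [-4.2, -0.7, 10.2]
finger_gap: 0.0002
```

>>> drive_tool(commands=[0, -4, 1, -2.8, 0.005, 0.012, 0])

```text
time_s: 7.4
eef_pos: [0.5271, -0.1159, 0.2444]
tool_rot: [0.002, -0.622, 0.783, -0.003]
wrist_force: [8.6, -2.8, 9.6]
finger_gap: -0.0004
```

>>> drive_tool(commands=[0, -6, 1, -2.2, 0.003, 0.008, -0.04, 0, -6, 1.2, -2.2, 0.003, 0.008, -0.04])

```text
time_s: 7.6
eef_pos: [0.5206, -0.1149, 0.2446]
tool_rot: [0.004, -0.589, 0.808, -0.002]
wrist_force: [6.0, -1.5, 8.7]
finger_gap: -0.0001
```

```bash
python3 -c "
from h import *
look('b2');crop('b2',290,130,380,230,8,'b2c')"
```

```text
[0.24457 0.2446 ] [ 7.5 -0.6  7. ]
[106. 108. 110. 108.  90.  56.  25.  21.  23.  22.  20.  17.] [104. 107. 108. 110. 110. 114.  99.  62.  27.  19.  21.  17.] 191.73275284661756
```

View pics/b2c.png

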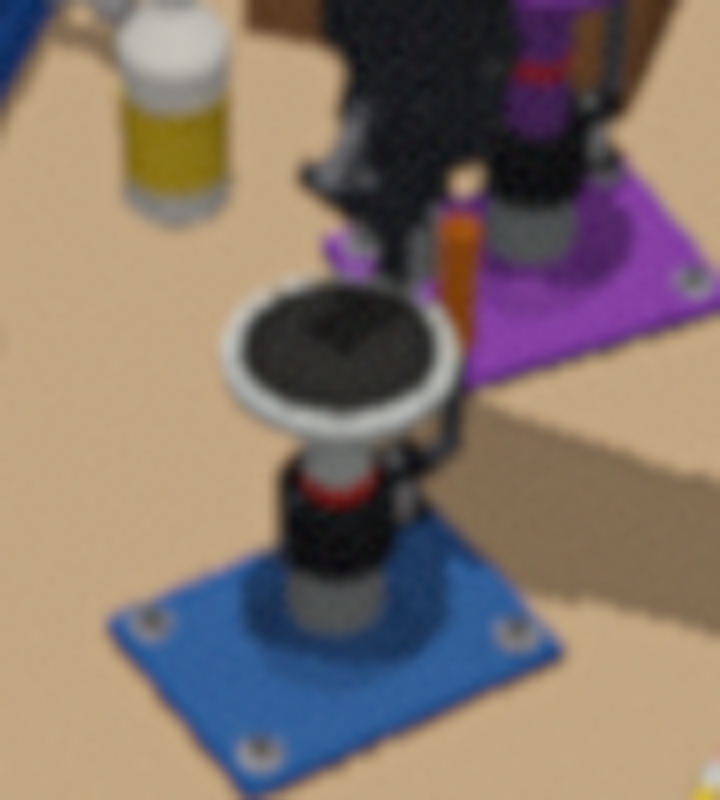

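>>> drive_tool(commands=[0, -5.8, 1.7, -2.1, 0.003, 0.007, -0.07, 0, -5.6, 2.1, -2.1, 0.003, 0.007, -0.07])

```text
time_s: 7.85
eef_pos: [0.5138, -0.1131, 0.2448]
tool_rot: [0.005, -0.527, 0.85, -0.002]
wrist_force: [6.3, -3.5, 7.9]
finger_gap: 0.0001
```

>>> drive_tool(commands=[0, -5.5, 2.4, -2.1, 0.003, 0.006, -0.07, 0, -5.4, 2.6, -2.1, 0.003, 0.006, -0.07])

```text
time_s: 8.05
eef_pos: [0.5075, -0.1104, 0.245]
tool_rot: [0.007, -0.463, 0.886, -0.002]
wrist_force: [7.8, -2.2, 6.8]
finger_gap: 0.0
```

>>> drive_tool(commands=[0, -5.5, 4, -2.3, 0.002, 0.01, -0.05, 0, -5.2, 4.2, -2.2, 0.002, 0.008, -0.05])

```text
time_s: 8.25
eef_pos: [0.5022, -0.1052, 0.2451]
tool_rot: [0.007, -0.415, 0.91, -0.003]
wrist_force: [9.7, -4.4, 5.4]
finger_gap: 0.0001
```

```bash
python3 -c "
from h import *
look('b3');crop('b3',290,130,380,230,8,'b3c')"
```

```text
[0.24514 0.24516] [ 8.1 -5.   6.4]
[106. 106. 107. 105.  88.  54.  26.  20.  23.  21.  18.  19.] [105. 105. 105. 107. 111. 112.  96.  57.  26.  20.  17.  18.] 191.66278272789583
```

View pics/b3c.png

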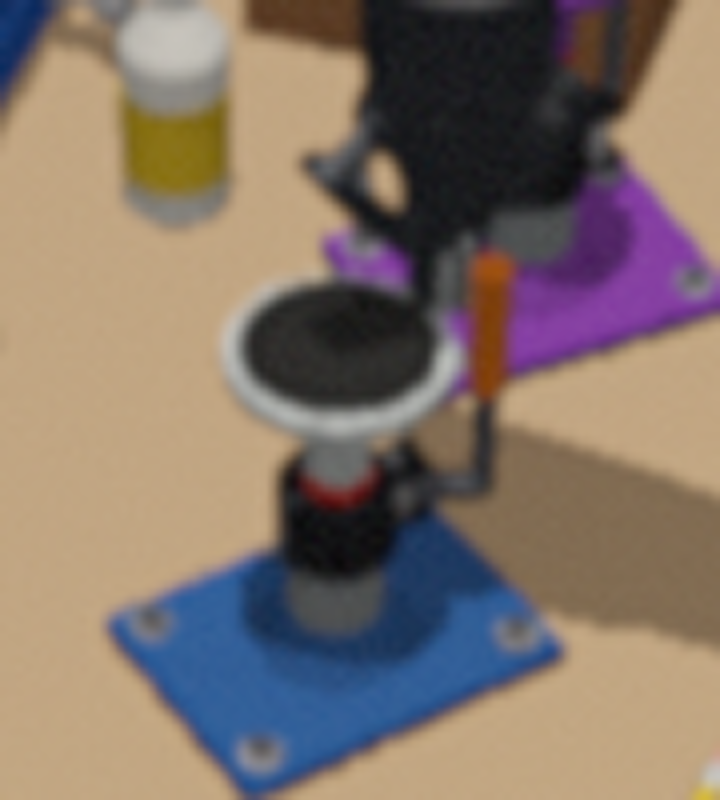

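>>> drive_tool(commands=[0, -5, 4.5, -2.1, 0.002, 0.008, -0.06, 0, -5, 4.8, -2.1, 0.002, 0.008, -0.06])

```text
time_s: 8.5
eef_pos: [0.4983, -0.0991, 0.2453]
tool_rot: [0.009, -0.354, 0.935, -0.004]
wrist_force: [15.2, -5.5, -0.0]
finger_gap: 0.0001
```

>>> drive_tool(commands=[0, -5, 5, -2.1, 0.002, 0.008, -0.05])

```text
time_s: 8.6
eef_pos: [0.4973, -0.0974, 0.2455]
tool_rot: [0.01, -0.329, 0.944, -0.007]
wrist_force: [21.1, -18.2, -4.0]
finger_gap: 0.0002
```

```bash
python3 -c "
from h import *
look('b4');crop('b4',290,130,380,230,8,'b4c');snap('top','tb4');crop('tb4',285,155,385,245,8,'tb4c');s=robot.read_state();print(s['eef_pos'],s['wrist_force'])"
```

```text
[0.24549 0.24551] [ 18.8 -11.1  -2.6]
[106. 107. 107. 103.  85.  52.  34.  26.  23.  22.  20.  13.] [106. 106. 106. 108. 111. 112.  97.  60.  26.  19.  17.  13.] 191.55283414975509
[ 0.49730106 -0.09760175  0.24550009] [ 18.79744759 -11.54304235  -2.86971846]
```

View pics/b4c.png

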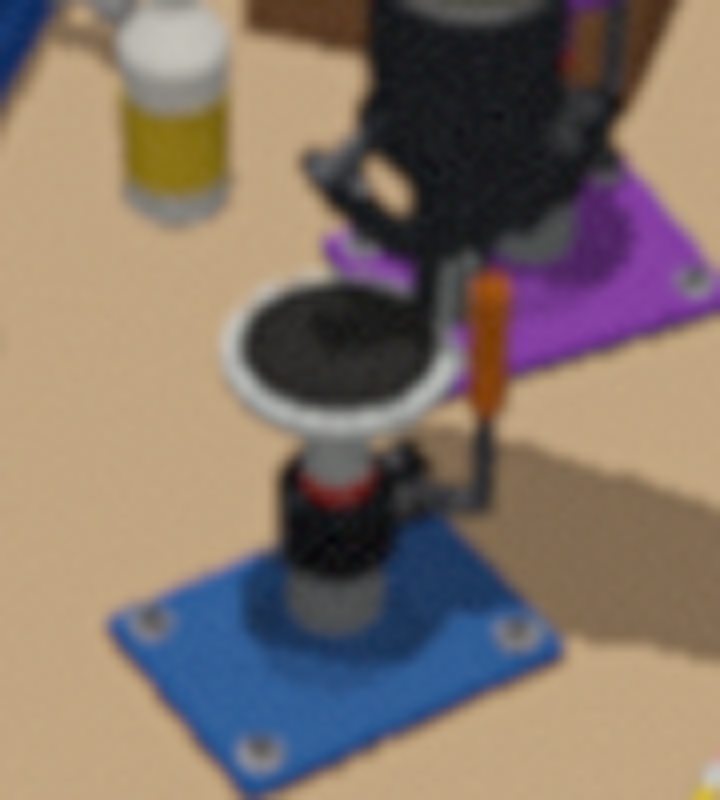

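View pics/tb4c.png

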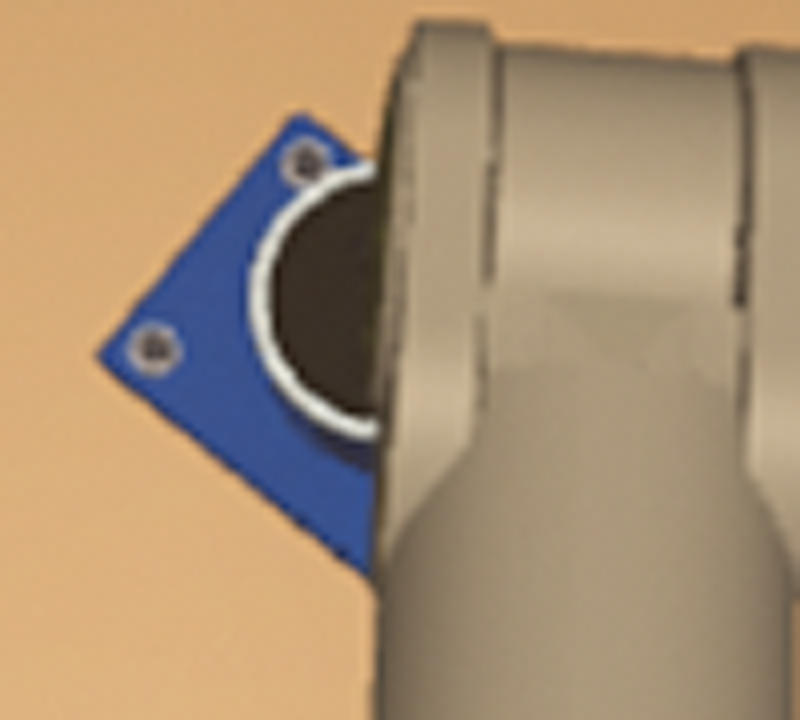

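Run:
```python
from h import *
S=ld('b4')
yaw=.8646
for ax in([.533,-.069],[.534,-.066]):
  for a in(.05,.9,1.1,1.2,1.3,1.4,1.5,1.571):
    b=np.pi+np.pi/4-a
    l=np.array([-.0267+.038*np.cos(b),.038*np.sin(b)]);w=np.array(ax)+[np.cos(yaw)*l[0]-np.sin(yaw)*l[1],np.sin(yaw)*l[0]+np.cos(yaw)*l[1]]
    top=proj(S,[*w,.2]);bot=proj(S,[*w,.135]);print(a,w.round(4),((top-[290,130])*8).round(1),((bot-[290,130])*8).round(1))
```

```text
0.05 [ 0.5168 -0.1273] [423.4 202.4] [419.4 324. ]
0.9 [ 0.4879 -0.1152] [485.1 235.7] [479.3 357.5]
1.1 [ 0.4833 -0.1092] [492.1 247.6] [486.2 369.4]
1.2 [ 0.4815 -0.1058] [494.3 253.8] [488.3 375.6]
1.3 [ 0.48   -0.1023] [495.5 260.1] [489.4 381.9]
1.4 [ 0.4789 -0.0987] [495.8 266.5] [489.7 388.3]
1.5 [ 0.4781 -0.095 ] [495.1 272.8] [489.  394.7]
1.571 [ 0.4778 -0.0923] [494.  277.3] [487.9 399.2]
0.05 [ 0.5178 -0.1243] [418.9 206.5] [415.  328.2]
0.9 [ 0.4889 -0.1122] [480.5 239.9] [474.9 361.7]
1.1 [ 0.4843 -0.1062] [487.6 251.8] [481.8 373.6]
1.2 [ 0.4825 -0.1028] [489.8 258. ] [483.9 379.9]
1.3 [ 0.481  -0.0993] [491.  264.4] [485.  386.2]
1.4 [ 0.4799 -0.0957] [491.2 270.8] [485.3 392.6]
1.5 [ 0.4791 -0.092 ] [490.5 277.1] [484.6 399. ]
1.571 [ 0.4788 -0.0893] [489.4 281.6] [483.5 403.5]
```

```bash
cat >> h.py <<'E'
def orange(tag):
    f=cv2.imread(f'pics/{tag}.png').astype(float)[150:190,336:358]
    w=np.clip(f[:,:,2]-f[:,:,0]-70,0,None)*(f[:,:,1]<f[:,:,2]*.72)*(f[:,:,0]<60)
    n,l,st,ce=cv2.connectedComponentsWithStats((w>20).astype(np.uint8))
    k=1+np.argmax(st[1:,4]); m=(l==k); ys,xs=np.nonzero(m)
    return st[k], (150+ (w*m).sum(1).nonzero()[0][[0,-1]]), 336+(xs*w[m]).sum()/w[m].sum(), (f[:,:,2]-f[:,:,0])[:, int(round((xs*w[m]).sum()/w[m].sum()))].round().astype(int).tolist()
E
python3 - <<'E'
from h import *
for t in('side2','side3','b1','b2','b3','b4'): print(t,orange(t))
E
```

```text
side2 (array([ 5,  6,  4,  5, 13], dtype=int32), array([156, 160]), np.float64(342.5885328836425), [63, 63, 63, 64, 68, 87, 121, 130, 125, 114, 112, 89, 55, 27, 11, 4, 2, 2, 3, 1, 3, 3, 1, 2, 2, 3, 1, -2, -8, -7, 3, 20, 26, 28, 33, 38, 37, 31, 28, 37])
side3 (array([ 5,  6,  4, 10, 24], dtype=int32), array([156, 165]), np.float64(342.484818805093), [63, 63, 62, 63, 69, 92, 124, 132, 122, 117, 111, 118, 113, 114, 117, 103, 71, 40, 19, 8, 5, 2, 4, 3, 2, 3, 2, 4, 2, 2, 2, 0, 1, 2, 9, 17, 21, 12, 11, 22])
b1 (array([ 5,  6,  4, 10, 32], dtype=int32), array([156, 165]), np.float64(342.55393349553935), [64, 63, 63, 64, 71, 89, 121, 133, 128, 115, 109, 113, 111, 109, 112, 106, 78, 41, 13, 3, 4, 2, 3, 3, 2, 2, 2, 2, 1, 2, 1, 6, 14, 20, 26, 33, 38, 32, 25, 37])
b2 (array([10,  7,  4, 13, 35], dtype=int32), array([157, 169]), np.float64(347.0638002773925), [21, 50, 58, 53, 26, 7, 41, 104, 140, 132, 124, 116, 110, 118, 113, 112, 115, 113, 112, 106, 89, 74, 58, 43, 26, 8, -4, -8, -3, 4, 14, 15, 18, 22, 22, 24, 33, 43, 47, 48])
b3 (array([14, 12,  4, 17, 48], dtype=int32), array([162, 178]), np.float64(350.9162790697674), [-3, -3, -5, -2, -4, -4, -1, -4, -4, -3, 10, 51, 107, 137, 136, 124, 117, 112, 115, 114, 114, 114, 116, 111, 117, 119, 114, 115, 108, 77, 40, 24, 24, 20, 15, 13, 16, 21, 21, 22])
b4 (array([13, 15,  4, 17, 48], dtype=int32), array([165, 181]), np.float64(350.7177297840281), [-6, -1, -3, -3, -5, -4, -3, -2, -2, -3, -4, -10, -6, 28, 86, 126, 139, 133, 117, 115, 109, 119, 116, 118, 116, 117, 118, 123, 116, 118, 107, 86, 55, 37, 27, 21, 15, 16, 20, 21])
```

>>> drive_tool(commands=[0, -3, 7, -2.5, 0, 0.005, 0])

```text
time_s: 8.8
eef_pos: [0.4975, -0.0961, 0.2455]
tool_rot: [0.011, -0.326, 0.945, -0.011]
wrist_force: [9.4, -16.9, 8.4]
finger_gap: 0.0
```

>>> drive_tool(commands=[0, -3, 7, -2.5, 0, 0.005, 0])

```text
time_s: 8.9
eef_pos: [0.4975, -0.0944, 0.2456]
tool_rot: [0.013, -0.323, 0.946, -0.015]
wrist_force: [9.4, -18.5, 7.5]
finger_gap: -0.0003
```

>>> drive_tool(commands=[0, -2, 7, -2.5, 0.03, 0.03, 0])

```text
time_s: 9.0
eef_pos: [0.4984, -0.0949, 0.2456]
tool_rot: [0.007, -0.32, 0.947, -0.003]
wrist_force: [16.7, -31.7, -3.1]
finger_gap: -0.0
```

>>> drive_tool(commands=[0, -2, 7, -2.5, 0.03, 0.03, 0])

```text
time_s: 9.1
eef_pos: [0.4997, -0.0961, 0.2455]
tool_rot: [0.001, -0.317, 0.949, 0.01]
wrist_force: [15.3, -27.3, -0.9]
finger_gap: 0.0
```

```bash
python3 -c "
from h import *
look('b5');crop('b5',290,130,380,230,8,'b5c');print(orange('b5'))"
```

```text
[0.24552 0.24547] [ 11.1 -22.8   5. ]
[108. 108. 107. 103.  85.  52.  35.  29.  20.  22.  19.  15.] [108. 108. 105. 108. 111. 112.  98.  61.  24.  20.  18.  14.] 191.54758522727272
(array([13, 15,  4, 17, 51], dtype=int32), array([165, 181]), np.float64(350.79827351204), [-5, -6, -8, -5, -5, -6, -6, -4, -3, -5, -8, -13, -11, 22, 80, 131, 142, 129, 117, 119, 122, 120, 122, 124, 123, 119, 122, 117, 118, 117, 111, 88, 54, 28, 15, 13, 16, 18, 22, 21])
```

View pics/b5c.png

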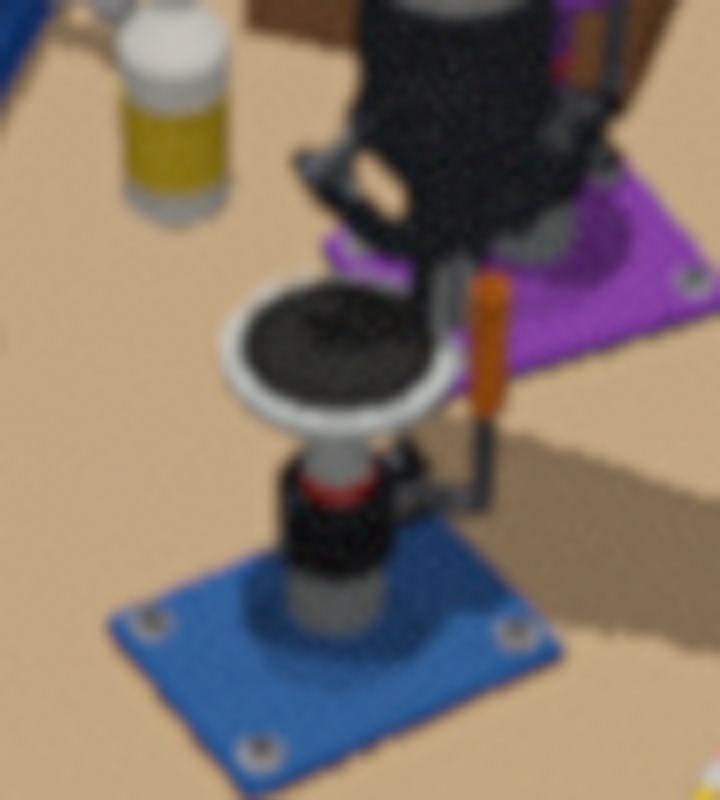

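Run:
```python
from h import *
S=ld('b5')
obs=np.array([[342.5,155.15],[347.06,156.4],[350.92,161.24],[350.78,163.70]])
def model(p,a):
    yaw,ax,ay=p[:3];o=[]
    for t in a:
        b=np.pi*1.25-t;l=np.array([-.0267+.038*np.cos(b),.038*np.sin(b)])
        w=[ax+np.cos(yaw)*l[0]-np.sin(yaw)*l[1],ay+np.sin(yaw)*l[0]+np.cos(yaw)*l[1],.2]
        o.append(proj(S,w))
    return np.array(o)
for end in(1.35,1.45,1.571,None):
    def res(x):
        a=[x[3],x[4],x[5],end if end else x[6]]
        return np.r_[((model(x,a)-obs)/.2).ravel(),(x[0]-.865)/.03,(x[3]-.045)/.06]
    r=least_squares(res,[.865,.534,-.066,.05,.4,1.1,1.4]);print(end,r.x.round(3),r.cost,(r.fun[:8]*.2).round(2))
```

```text
1.35 [ 0.791  0.537 -0.071  0.018  0.433  1.097  1.4  ] 9.091730023642906 [ 0.02  0.02 -0.22  0.39 -0.09  0.03  0.29 -0.43]
1.45 [ 0.831  0.537 -0.071  0.06   0.483  1.159  1.4  ] 2.9193441723090117 [ 0.02 -0.15 -0.15  0.26 -0.07  0.02  0.2  -0.14]
1.571 [ 0.882  0.536 -0.071  0.11   0.544  1.234  1.4  ] 3.1095709488590217 [ 0.01 -0.34 -0.07  0.12 -0.02  0.01  0.08  0.21]
None [ 0.855  0.537 -0.071  0.084  0.513  1.195  1.508] 1.9450648693530115 [ 0.01 -0.24 -0.11  0.19 -0.05  0.01  0.15  0.03]
```

>>> drive_tool(commands=[0, 0.5, -1, -2, 0, 0, 0])

```text
time_s: 9.25
eef_pos: [0.5014, -0.0988, 0.2451]
tool_rot: [0.002, -0.315, 0.949, 0.01]
wrist_force: [-6.8, 11.1, 16.1]
finger_gap: 0.0003
```

>>> drive_tool(commands=[0, 0, 0, -3, 0, 0, 0])

```text
time_s: 9.35
eef_pos: [0.5017, -0.0993, 0.2435]
tool_rot: [0.003, -0.314, 0.949, 0.01]
wrist_force: [-8.3, 5.1, 14.4]
finger_gap: -0.0002
```

```bash
python3 -c "
from h import *
look('b6');print(orange('b6')[3])"
```

```text
[0.24355 0.24319] [-4.3  0.5 12.8]
[108. 107. 106. 106.  93.  60.  32.  18.  21.  23.  18.  18.] [107. 106. 104. 107. 111. 115. 105.  66.  29.  22.  17.  18.] 191.86384364820847
[1, -6, -5, -5, -4, -4, -4, -5, -4, -2, -8, -14, -12, 19, 75, 129, 155, 157, 140, 123, 128, 127, 126, 123, 123, 119, 117, 121, 120, 116, 109, 87, 54, 26, 16, 14, 16, 16, 19, 23]
```

>>> drive_tool(commands=[0, 0, 0, 0.3, 0, 0, 0])

```text
time_s: 9.5
eef_pos: [0.5016, -0.0992, 0.2439]
tool_rot: [0.003, -0.314, 0.949, 0.01]
wrist_force: [-2.8, 1.6, 2.9]
finger_gap: 0.0004
```

>>> drive_tool(commands=[0, 0, 0, 0.3, 0, 0, 0])

```text
time_s: 9.6
eef_pos: [0.5015, -0.0992, 0.2444]
tool_rot: [0.003, -0.314, 0.949, 0.01]
wrist_force: [-1.3, 0.7, 3.6]
finger_gap: 0.0002
```

>>> drive_tool(commands=[0, 0, 0, -0.5, 0, 0, 0])

```text
time_s: 9.7
eef_pos: [0.5016, -0.0992, 0.2443]
tool_rot: [0.004, -0.314, 0.949, 0.01]
wrist_force: [-2.8, 1.5, 9.5]
finger_gap: -0.0002
```

```bash
python3 -c "
from h import *
look('b7');print(orange('b7')[3])"
```

```text
[0.2443  0.24431] [-3.4  1.8  7.3]
[105. 107. 108. 106.  89.  55.  26.  20.  20.  19.  20.  16.] [105. 106. 107. 109. 110. 114. 100.  62.  26.  16.  18.  16.] 191.73853211009174
[-5, -6, -5, -6, -5, -2, -4, -5, -5, -6, -8, -13, -13, 20, 77, 126, 154, 158, 135, 125, 122, 131, 123, 126, 123, 122, 123, 123, 122, 119, 109, 87, 55, 27, 13, 13, 15, 18, 21, 22]
```

```bash
python3 -c "
from h import *
look('b8');crop('b8',290,130,380,230,8,'b8c');print(orange('b8')[1:3])
crop('b8',0,0,640,400,1.2,'b8f')"
```

```text
[0.24431 0.24431] [-2.8  1.1  9.2]
[106. 107. 109. 106.  90.  56.  26.  21.  23.  20.  17.  18.] [104. 106. 108. 108. 111. 114.  99.  62.  27.  18.  16.  19.] 191.7221476510067
(array([165, 181]), np.float64(350.77799841143764))
```

View pics/b8c.png

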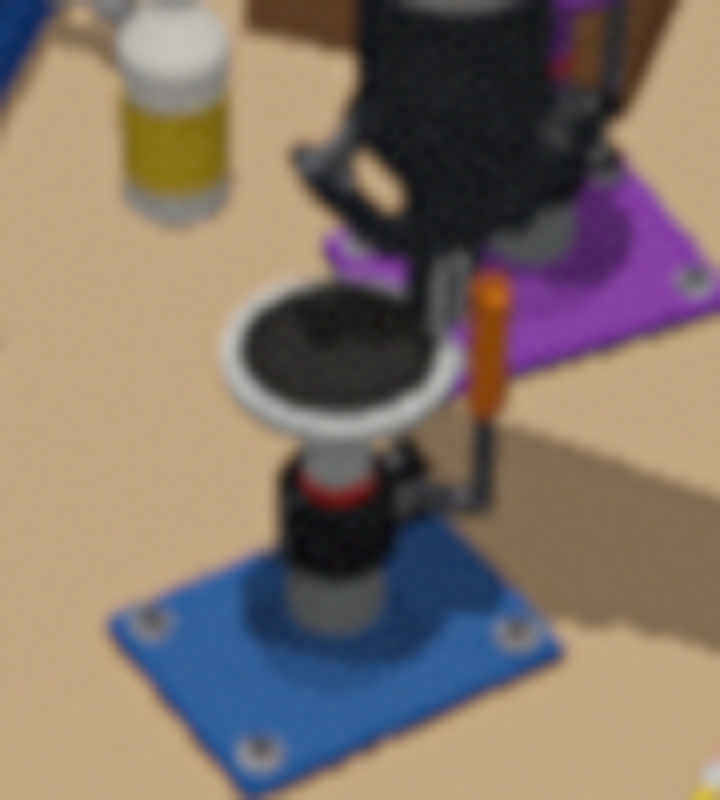

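View pics/b8f.png

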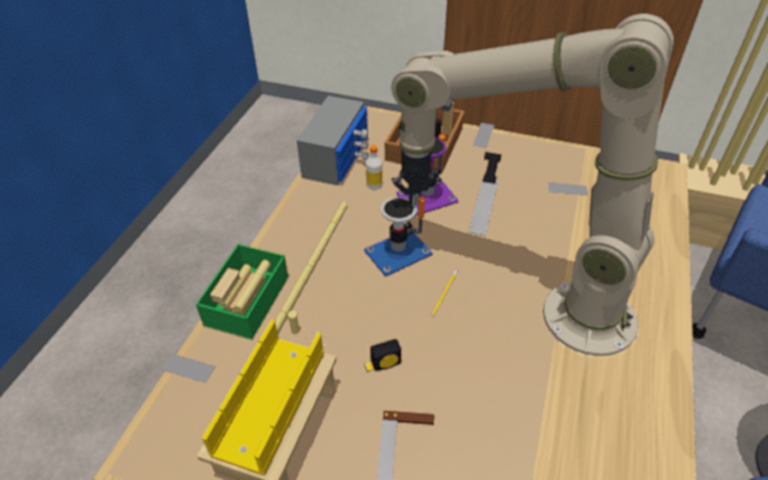

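```bash
python3 -c "
from h import *
robot.job_done();s=robot.read_state();print(s['time_s'],s['eef_pos'],s['wrist_force'])"
```

```text
the job is handed in; nothing more can be done
the job is handed in; nothing more can be done
```

I pressed the blue support's plate down to the tape mark and swung the orange lever clockwise to its stop, with the fingertips on the plate throughout. I handed the job in at about 9.9 s with the hand still pressing.

- **Mark:** in the last side picture the lower edge of the red tape meets the top of the collar, with no grey gap between them. The leg is about 28.5 to 29 mm down. My pixel estimates of the mark's starting height ranged from 28.5 to 31 mm, so I trusted the point where the grey gap vanished.
- **Hold:** the fingertips pressed with about 8 N, and the height stayed steady over the last readings. During the swing the leg rode up to about 2 mm above the mark for moments. After the lever was shut, my correction took it about 1 mm below the mark, and I brought it back. It still followed the hand after shutting, so the clamp does not lock it hard.
- **Lever:** the grip did not move any further under about 30 N, and it stayed put when I eased the push off. Measured from the pictures alone, the angle is about 1.46 to 1.57 rad. So it is the force check that shows it is shut, and the picture only agrees within its error.
- **Other objects:** the last side picture shows nothing else moved, judged by eye.

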